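# Set the timing and hold the gearbox cover home

### The job

The spray-timing gearbox of the bottle washer is being closed up: turn its black knob until the brass pointer in the open gearcase lines up with the line cut in the rim, and leave it so. Then fit the loose cover over the two dowels, with its round nose over the nose of the gearcase, and press it fully home against the spring, so that it lies flat and flush on the rim. Finish while still holding it pressed shut and do not let go, so that the fitter can start the screws; leave the bottle, the spanner and the screw tray where they are.

Things in the scene. Friction and masses are not known exactly. Their poses are not given: they have to be found in the camera images.
- gearcase: Bolted-down grey gearcase; origin on the axis of its open round wheel chamber (76 mm across), at bench height, z up. About this axis it is 110 mm (x) by 100 mm (y), 50 mm high with an aluminium rim on top; a round-ended nose (36 mm wide) reaches 76 mm out on +y; a closed gear section (84 mm wide, 58 mm high, out to 152 mm) carries the knob on -y.
- seat (a point): Seat for the cover: point on the chamber's axis level with the rim's top face, 50 mm above the bench; axes of the gearcase. Two steel dowels, 10 mm thick, stand 12 mm up from the rim at (-44, +38) and (+44, -20) mm in this frame; their top 5 mm taper to a 5 mm tip.
- mark (a point): Inner part of the index line in the rim: a dark line 14 mm long and 2.5 mm wide running outward from the chamber, on the +x side of the gearcase, 42 mm from the chamber's axis, at rim height.
- pointer (a joint): Angle (rad) of the steel toothed wheel in the chamber; on it lies a brass pointer reaching 37 mm from the axis, about 4 mm below the rim. 0: it points at the index line; positive: anticlockwise seen from above. Starts 0.4 to 0.85 rad clockwise of the line (negative). Geared to the knob: turns the same way, half as far; stays where it is left.
- knob (a joint): Angle (rad) of the knob, positive anticlockwise seen from above; pointer angle = 0.5 x knob angle, so both are 0 together. Stiff enough to stay put (about 0.05 N m).
- knob_grip (a point): Point on the upright axis of the black fluted round knob, at gripping height: 91 mm above the bench, 10 mm below its top. Knob 40 mm in diameter, 30 mm tall, underside 71 mm above the bench; it stands 105 mm from the seat point along -y of the gearcase. The lid under it is 58 mm above the bench (screw heads to 63 mm).
- cover_grip (a point): Centre of the box (36 mm along x, 60 mm along y, 34 mm tall) on top of the loose aluminium cover, 29 mm above the flat underside of its 12 mm thick plate, which starts flat on the bench. Plate 110 (x) by 100 (y) mm, round nose to 76 mm on +y. Fully home, this point is 29 mm above the seat point, axes along the seat's (one way round only).
- cover_face (a point): Centre of the flat underside of the cover, axes of the cover. The two round through holes for the dowels, 11.5 mm wide, lie at (-44, +38) and (+44, -20) mm in this frame. The cover weighs 0.34 to 0.5 kg.
- plunger (a joint): Spring-loaded steel shaft end, 14 mm thick, in the middle of the chamber. 0: free, 5 mm above the rim; grows (m) as it is pressed down, 0.005 with the cover home. The spring pushes up with 6 N when free and 13 N at 5 mm, so a cover merely laid on stays 5 mm proud; beyond 13 N (its weight of 3.4 to 5 N included) it bears on the rim.
- bottle: Empty brown glass bottle, 62 mm in diameter, 210 mm tall, standing on the bench at the right; origin at its underside. Bystander.
- spanner: Steel open-ended spanner, 180 mm long, lying on the bench beyond the work. Bystander.
- screw_tray: Small open steel tray, 85 x 120 x 22 mm, with the four cover screws, beyond the work; origin under its centre. Bystander.
Things that resemble listed ones, but are neither listed nor needed, are in the scene too. Several things look just like the part that bears cover_grip: the one meant starts farthest to the robot's left.

How it is judged:
On the way, in this order (a step that is already met when the one before it is completed fails the run):
1. the pointer stands on the line (value of joint pointer between -0.1 and 0.1 rad), for 0.3 s.
2. the cover is on both dowels and pressed home (z of cover_grip in the frame of seat below 0.0307 m and horizontal distance between cover_grip and seat below 0.003 m and angle between the y axis of cover_grip and the y axis of seat, either way round below 0.05 rad and angle between cover_grip's own z axis and vertical below 0.035 rad), for 0.3 s.
At the end, for the whole second after the job is handed in: The pointer is within 0.1 rad of the line; the cover is on both dowels (within 3 mm and 0.05 rad of the seat), level within 0.035 rad and no more than 1.7 mm above the rim, the spring pressed in by at least 3 mm, and the robot still holds it down (at least 2 N between robot and cover) (all of step 1 and all of step 2 and value of joint plunger above 0.003 m and contact force between any of the fingers, the arm and cover above 2 N); the arm keeps its last pose, push and grip.
It fails at once if the bottle, the spanner or the screw tray is moved by more than 30 mm (distance of any of bottle, spanner, screw_tray from where it was at the start of the episode above 0.03 m).
It also fails if it takes over 54 s, if anything falls off the work surface, if the arm or the gripper's body presses on something with over 40 N, if the wrist force passes 120 N, or if a joint passes its speed limit or range.

### The arm

A 6-joint arm with a two-finger parallel gripper is mounted at the origin on the work surface. World frame = base frame: x ahead of the robot, y to its left, z up, the work surface at z = 0. Lengths are in m, angles in rad, forces in N, time in s.
With the tool pointing down it reaches from about 0.375 to 0.9 m from the base axis. Payload 3.1 kg.
Tool frame: the origin (TCP) lies midway between the tips of the shut fingers; the grasp point (between the pads) lies 19 mm behind it; z points along the fingers, y is the line along which they close (so a half turn about z gives the same grasp; the last joint's range is limited). The gripper opens to 85 mm and grips with 20 to 120 N. Pads are 22 mm wide; open, the fingers measure 114 mm over their backs; the gripper's body (76 mm by 85 mm) begins 54 mm behind the grasp point. The pads swing forward as they close: fully open they stand 13 mm farther back than shut.
Start: joints at [0.933, 0.527, 1.433, -0, 1.181, -0.178], TCP at [0.277, 0.56, 0.231] pointing down, gripper open.
Joint ranges: [-3.08, 3.08], [-0.75, 2.2], [0.22, 2.44], [-1.43, 4.57], [0, 2.65], [-2.85, 2.85]. Speed limits (rad/s): [2.79, 2.79, 3.14, 3.14, 3.14, 3.14].

### API

Orientations are given as a unit quaternion [x, y, z, w].
In Python, from station import manip gives the robot as it stands.
- The arm moves only by the tool move_arm, never from a script. Its argument "increments" is a list that holds one entry, the list of rows, each a list of 5 numbers: the gripper's target within -1 to 1 (shut at 1, half-way at 0, fully open at -1), then the shift along the world's x, y, z in m, then the turn about the world's z in degrees. In form: [[[fingers, dx, dy, dz, twist], ...]]. A call has 1 to 8 rows; each row shifts and turns the commanded pose from where the row before left it; what a row does not reach is not made up. A row lasts 1/10 s, in which the tool goes at most 50 mm and 8.59 degrees, less where a joint would pass 70% of its speed; a pose out of reach is approached as far as the arm can. A call with a gripper value outside its range is refused whole. The fingers move at their own pace and stop on an object; "newtons" is the grip in N (left out, the last holds). Time passes only in rows, so rows that do not move let the fingers close. It gives the time, the measured TCP pose, the force, the opening and the grip force at its end, in the units of the state.
- manip.sense(): the state, without advancing time (a new reading comes with each control period).
- manip.snapshot(name): name is "scene" or "side" or "wrist"; returns a dict with "img" (480x640x3 uint8, red, green, blue), "fx", "fy", "cx", "cy" (pixels), "world_to_cam" (4x4, takes a point from world to camera coordinates); the wrist camera has in their place "tool_from_camera" (4x4, takes a point from camera to tool coordinates, whose origin is the TCP and whose axes are the flange's). Camera axes: x right, y down, z forward; pixel columns grow to the right and rows downward; lengths in m; the calibration is good to about 2 mm. A picture is of the moment at which its call begins: read the wrist's pose just before it. There is no depth.
- manip.sign_off(): hands the job in; it is judged then, once.
Trained networks look in the newest picture that a camera, given by its name, has taken for a name from the list of things; names that differ only in an ending like _2 or _b are one class to them, and where a whole thing is asked for, a point or a joint stands for the part that bears it (a point fixed in the world has none). Each returns a list of dicts, best first, with "confidence" (0 to 1); they miss things now and then, are a little off and sometimes report something else, mostly with a low value. They report only what shows in the picture. A call takes as long as a camera call. They do not tell look-alikes from the thing itself.
- manip.spot_in(label, camera): "xyz" ([x, y, z] in m, in world coordinates, good to about 4 mm: the middle of the surface that is visible of it).
- manip.mark_of(label, camera): "xyz" ([x, y, z] in m, in world coordinates, good to about 4 mm: a listed point, or the origin of a listed thing).
The state is a dict: "t": time; "q": joint angles; "qd": joint speeds; "tau": joint torques, N m; "tcp_pos": TCP position; "tool_rot": TCP orientation; "force": force on the tool from outside, world axes, zero at the start; "ft_torque": the same for the moment, N m; "finger_gap": opening from 0.0 (shut) to 1.0 (fully open); "gripper_force": force on a finger pad.
Only numpy, scipy, OpenCV 4.12 (cv2) and the standard library are available. Lean on these libraries where they do the work, as an engineer would, in place of code of your own. Each camera call takes 0.05 s, during which the arm holds its last target. There are 200 camera calls.

## Working session

There is one attempt and no reset: what is moved stays moved. The work goes in short steps, Python scripts to look and compute and a tool call to move; the robot and the scene stay as the last step left them, time stands still between calls to the robot, and variables do not carry over. Pictures are saved under pics/ and viewed, at most 10 in all, crops included, and the job is handed in when it is done.

Besides the shell and the picture viewer there is one more tool, called by a JSON object that holds its "name" and its "arguments". move_arm: Moves the arm, as the interface text tells. Its arguments: {"type":"object","properties":{"increments":{"type":"array","items":{"type":"array","items":{"type":"array","items":{"type":"number"}}}},"newtons":{"type":"number"}},"required":["increments"]}

```bash
mkdir -p pics; cat > h.py <<'E'
import numpy as np, cv2
from station import manip
def snap(n,f=None):
    s=manip.snapshot(n)
    if f: cv2.imwrite('pics/'+f,s['img'][:,:,::-1])
    return s
def show(labels,cam,fn):
    for l in labels:
        r=getattr(manip,fn)(l,cam)
        print(cam,fn,l,[(np.round(d['xyz'],4).tolist(),round(d['confidence'],2)) for d in r[:5]])
E
python3 - <<'E'
from h import *
a=snap('scene','scene.png'); b=snap('side','side.png')
cv2.imwrite('pics/both.png',cv2.resize(np.vstack([a['img'],b['img']])[:,:,::-1],None,fx=.62,fy=.62))
for c in ['scene','side']:
    show(['seat','mark','knob_grip','cover_grip','cover_face','gearcase','bottle'],c,'mark_of')
print(manip.sense())
E
```

```text
scene mark_of seat [([0.4817, 0.2006, 0.0507], 0.64), ([0.4915, -0.1844, 0.0292], 0.31)]
scene mark_of mark [([0.5223, 0.1897, 0.0518], 0.9)]
scene mark_of knob_grip [([0.4604, 0.1002, 0.0892], 0.71)]
scene mark_of cover_grip [([0.4926, -0.1826, 0.0324], 0.62), ([0.486, -0.3707, 0.0314], 0.61)]
scene mark_of cover_face [([0.4897, -0.369, -0.0003], 0.92), ([0.4866, -0.1838, -0.0032], 0.79)]
scene mark_of gearcase [([0.4849, 0.2008, 0.0036], 0.82)]
scene mark_of bottle [([0.6857, -0.3958, -0.001], 0.73)]
side mark_of seat [([0.4809, 0.2034, 0.0548], 0.69)]
side mark_of mark [([0.5241, 0.1938, 0.0504], 0.77)]
side mark_of knob_grip [([0.4607, 0.0984, 0.0931], 0.91)]
side mark_of cover_grip [([0.4849, -0.3665, 0.0311], 0.97), ([0.488, -0.1768, 0.029], 0.8)]
side mark_of cover_face [([0.4897, -0.3683, -0.0006], 0.81), ([0.4862, -0.1841, 0.0047], 0.56)]
side mark_of gearcase [([0.4823, 0.204, -0.0007], 0.95), ([0.4802, 0.2032, 0.0526], 0.66)]
side mark_of bottle [([0.6894, -0.3983, 0.0016], 0.82)]
{'t': 0.8, 'q': array([ 9.33532078e-01,  5.27457995e-01,  1.43268006e+00,  3.54064528e-05,
        1.18140453e+00, -1.78502369e-01]), 'qd': array([ 0.00013686, -0.00069257, -0.00059636, -0.00208816,  0.00284375,
       -0.001223  ]), 'tau': array([-9.20863822e-04, -4.42252529e+01, -1.78409064e+01, -1.42511863e-04,
        7.13172594e-04,  6.13920434e-06]), 'tcp_pos': array([0.27673419, 0.56038481, 0.2313426 ]), 'tool_rot': array([ 2.27381266e-01,  9.73805812e-01,  2.94788127e-05, -5.10353739e-06]), 'force': array([ 0.25882584,  0.11604758, -0.55160638]), 'ft_torque': array([-0.03864639, -0.02038449, -0.01136539]), 'gripper_force': 0.0, 'finger_gap': 0.9982574648122627}
```

View pics/scene.png

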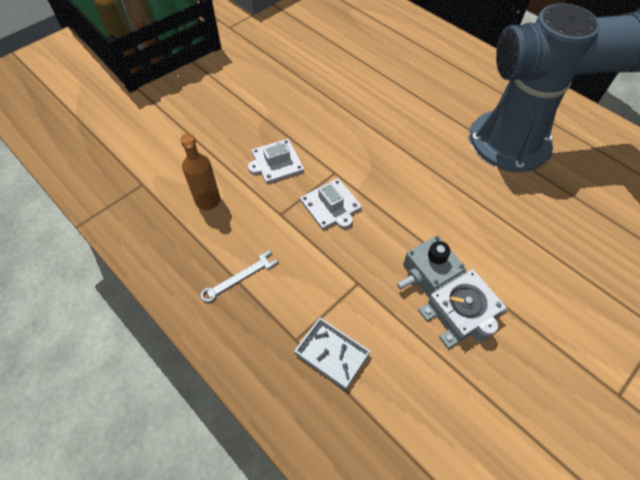

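View pics/side.png

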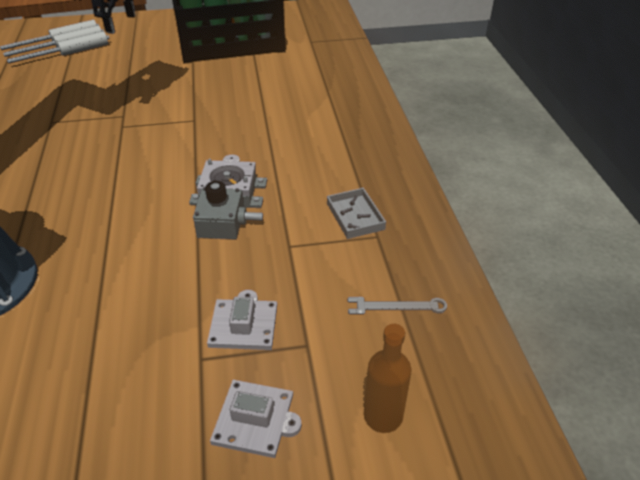

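Two look-alikes: cover A at scene px (331,202), side (242,320), y≈-0.18; cover B at scene px (277,158), side (253,413), y≈-0.37. A is farther to the robot's left (+y), so it is the one meant. I'll confirm this in an enlarged crop.

```bash
python3 - <<'E'
from h import *
a=cv2.imread('pics/scene.png')[120:350,230:530]
cv2.imwrite('pics/crop.png',cv2.resize(a,None,fx=2.6,fy=2.6,interpolation=cv2.INTER_CUBIC))
w=snap('wrist'); print(w['tool_from_camera'],w['fx'],w['cx'],w['cy'])
E
```

```text
[[-4.15653501e-04 -9.64693817e-01 -2.63373625e-01  6.65975404e-02]
 [ 9.99999830e-01 -2.92998709e-04 -5.04983696e-04 -1.77845476e-04]
 [ 4.09986517e-04 -2.63373790e-01  9.64693774e-01 -1.42565530e-01]
 [ 0.00000000e+00  0.00000000e+00  0.00000000e+00  1.00000000e+00]] 338.99271603262844 320.9392777073578 241.10857898870853
```

View pics/crop.png

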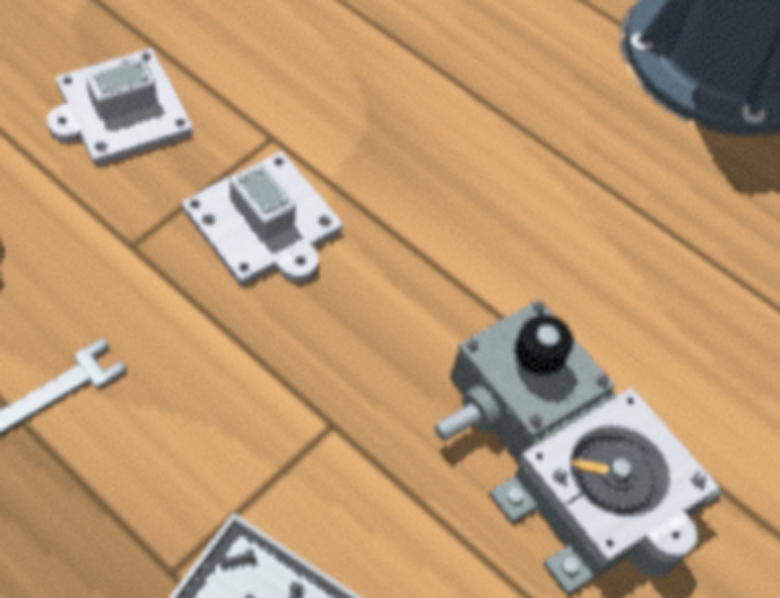

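{"name": "move_arm", "arguments": {"increments": [[[-1,0.02,-0.04,0.01,-8.5],[-1,0.02,-0.04,0.01,-8.5],[-1,0.02,-0.04,0.01,-8.5],[-1,0.02,-0.04,0.01,-8.5],[-1,0.02,-0.04,0.01,-8.5],[-1,0.02,-0.04,0.01,-8.5],[-1,0.02,-0.04,0,-8.5],[-1,0.02,-0.04,0,-8.5]]]}}

```text
t: 1.65
tcp_pos: [0.4376, 0.2388, 0.2921]
tool_rot: [0.735, 0.678, 0.001, 0.0]
force: [0.9, 0.6, -0.5]
finger_gap: 0.997
gripper_force: 0.0
```

The crop confirms cover A at crop (262,220): it lies nearer the gearcase (robot's left), with its nose at (298,262) towards +y. B is at (122,105). The pointer at (590,466) is clockwise of the line at (577,495).

{"name": "move_arm", "arguments": {"increments": [[[-1,0.02,-0.025,-0.005,-8],[-1,0.015,-0.025,-0.005,-8],[-1,0,0,0,-8],[-1,0,0,0,0],[-1,0,0,0,0]]]}}

```text
t: 2.15
tcp_pos: [0.4716, 0.1905, 0.2814]
tool_rot: [0.858, 0.514, 0.0, -0.0]
force: [-0.4, 0.2, -0.1]
finger_gap: 0.997
gripper_force: 0.0
```

```bash
cat >> h.py <<'E'
from scipy.spatial.transform import Rotation as R
def wcam():
    "world-from-camera, picture"
    s=manip.sense(); w=manip.snapshot('wrist')
    T=np.eye(4); T[:3,:3]=R.from_quat(s['tool_rot']).as_matrix(); T[:3,3]=s['tcp_pos']
    return T@w['tool_from_camera'],w
def pix2w(M,w,uv,z):
    d=M[:3,:3]@np.array([(uv[0]-w['cx'])/w['fx'],(uv[1]-w['cy'])/w['fy'],1])
    return M[:3,3]+d*(z-M[2,3])/d[2]
def ortho(M,w,c,half,z,px=500):
    "top view of plane z around c; px wide; +x right, +y up"
    g=[(c[0]-half,c[1]+half),(c[0]+half,c[1]+half),(c[0]+half,c[1]-half),(c[0]-half,c[1]-half)]
    src=[]
    Mi=np.linalg.inv(M)
    for x,y in g:
        p=Mi@[x,y,z,1]; src.append([p[0]/p[2]*w['fx']+w['cx'],p[1]/p[2]*w['fy']+w['cy']])
    H=cv2.getPerspectiveTransform(np.float32(src),np.float32([[0,0],[px,0],[px,px],[0,px]]))
    return cv2.warpPerspective(w['img'],H,(px,px),flags=cv2.INTER_CUBIC)[:,:,::-1]
E
python3 - <<'E'
from h import *
M,w=wcam(); np.savez('w1.npz',M=M,img=w['img'])
show(['seat','mark','knob_grip','gearcase'],'wrist','mark_of')
a=ortho(M,w,(.48,.18),.1,.05,580)
cv2.imwrite('pics/w1.png',a)
print(manip.sense()['tcp_pos'])
E
```

```text
wrist mark_of seat [([0.4814, 0.2007, 0.0484], 0.86)]
wrist mark_of mark [([0.5216, 0.193, 0.0541], 0.85)]
wrist mark_of knob_grip [([0.4593, 0.1005, 0.0896], 0.97)]
wrist mark_of gearcase []
[0.4714511  0.19093345 0.28146461]
```

View pics/w1.png

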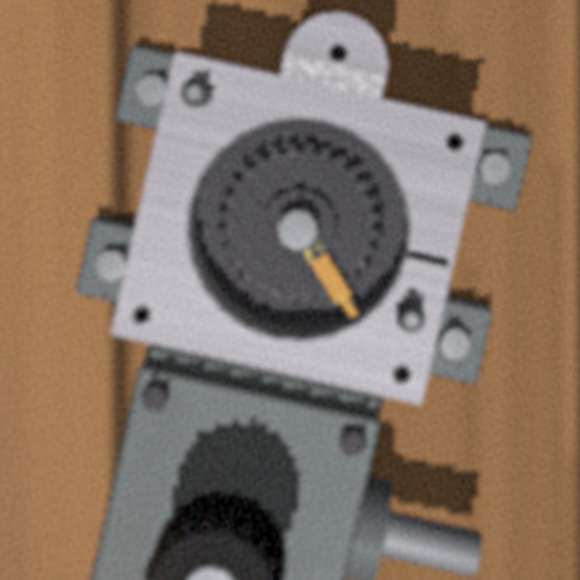

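Rim and chamber centre at px (300,229) → seat (0.4835, 0.2011), gearcase yaw ≈ -12.7°. The pointer (299,229)→(352,316) is about 46.5° clockwise of the line, so the knob needs about +93°. Knob at ≈(0.460, 0.099).

{"name": "move_arm", "arguments": {"increments": [[[-1,-0.006,-0.046,0,-8],[-1,-0.005,-0.046,-0.02,-8],[-1,0,0,-0.045,-8],[-1,0,0,-0.045,-8],[-1,0,0,-0.045,0],[-1,0,0,-0.035,0],[-1,0,0,-0.017,0],[-1,0,0,0,0]]]}}

```text
t: 3.2
tcp_pos: [0.4592, 0.099, 0.0723]
tool_rot: [0.966, 0.257, -0.003, -0.001]
force: [-0.5, 0.6, 1.1]
finger_gap: 1.0
gripper_force: 0.0
```

{"name": "move_arm", "arguments": {"increments": [[[0.3,0,0,0,0],[0.6,0,0,0,0],[1,0,0,0,0],[1,0,0,0,0],[1,0,0,0,0],[1,0,0,0,0]]], "newtons": 60}}

```text
t: 3.8
tcp_pos: [0.461, 0.0999, 0.0762]
tool_rot: [0.967, 0.256, 0.001, -0.001]
force: [-1.8, 4.8, 8.1]
finger_gap: 0.449
gripper_force: 59.4
```

{"name": "move_arm", "arguments": {"increments": [[[1,0,0,0,8],[1,0,0,0,8],[1,0,0,0,8],[1,0,0,0,8],[1,0,0,0,8],[1,0,0,0,8],[1,0,0,0,8],[1,0,0,0,8]]]}}

```text
t: 4.6
tcp_pos: [0.4596, 0.1006, 0.0762]
tool_rot: [0.682, 0.731, 0.001, -0.001]
force: [-3.1, 7.2, 9.8]
finger_gap: 0.451
gripper_force: 59.3
```

{"name": "move_arm", "arguments": {"increments": [[[1,0,0,0,8],[1,0,0,0,8],[1,0,0,0,8],[1,0,0,0,5],[1,0,0,0,0],[1,0,0,0,0],[1,0,0,0,0]]]}}

```text
t: 5.3
tcp_pos: [0.4589, 0.1004, 0.0761]
tool_rot: [0.48, 0.877, 0.0, -0.001]
force: [-4.2, 7.8, 10.0]
finger_gap: 0.451
gripper_force: 59.7
```

```bash
python3 - <<'E'
from h import *
s=manip.snapshot('scene')
T=s['world_to_cam']
def top(s,c,half,z,px):
    g=[(c[0]-half,c[1]+half),(c[0]+half,c[1]+half),(c[0]+half,c[1]-half),(c[0]-half,c[1]-half)]
    src=[]
    for x,y in g:
        p=T@[x,y,z,1]; src.append([p[0]/p[2]*s['fx']+s['cx'],p[1]/p[2]*s['fy']+s['cy']])
    H=cv2.getPerspectiveTransform(np.float32(src),np.float32([[0,0],[px,0],[px,px],[0,px]]))
    return cv2.warpPerspective(s['img'],H,(px,px),flags=cv2.INTER_CUBIC)[:,:,::-1]
cv2.imwrite('pics/s2.png',top(s,(.4835,.2011),.06,.048,360))
st=manip.sense(); print(st['tcp_pos'],st['tool_rot'],st['ft_torque'],st['force'],st['q'])
E
```

```text
[0.45888463 0.10039057 0.07614286] [ 4.79692150e-01  8.77435590e-01  4.90621742e-04 -1.40917773e-03] [1.18339854 0.66174071 0.02712376] [-4.53150505  7.06959612 10.01261533] [-0.02458717  0.59643364  1.94616141  0.00382489  0.60105705 -0.59793139]
```

View pics/s2.png

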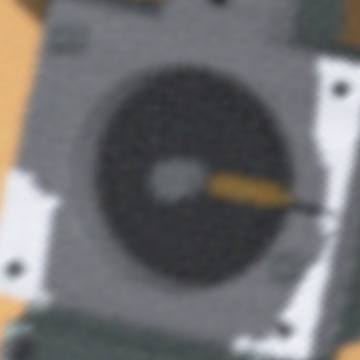

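The pointer, (205,183)→(295,198), now runs straight into the index line at (310–330,208). I'll release, rise and verify from the wrist.

{"name": "move_arm", "arguments": {"increments": [[[-1,0,0,0,0],[-1,0,0,0,0],[-1,0,0,0,0],[-1,0,0,0.04,0],[-1,0,0,0.045,-8],[-1,0.01,0.04,0.04,-8],[-1,0.01,0.04,0.04,-8],[-1,0.01,0.04,0.04,-8]]]}}

```text
t: 6.15
tcp_pos: [0.4872, 0.2038, 0.2659]
tool_rot: [0.705, 0.709, 0.0, 0.0]
force: [0.4, -1.4, -0.3]
finger_gap: 0.997
gripper_force: 0.0
```

{"name": "move_arm", "arguments": {"increments": [[[-1,0,0,0,-8],[-1,0,0,0,-5],[-1,0,0,0,0],[-1,0,0,0,0]]]}}

```text
t: 6.55
tcp_pos: [0.4868, 0.2029, 0.2637]
tool_rot: [0.778, 0.628, -0.0, -0.0]
force: [0.4, 0.2, -0.1]
finger_gap: 1.0
gripper_force: 0.0
```

```bash
python3 - <<'E'
from h import *
M,w=wcam(); np.savez('w2.npz',M=M,img=w['img'])
show(['seat','mark'],'wrist','mark_of')
cv2.imwrite('pics/w3.png',ortho(M,w,(.4835,.2011),.08,.05,580))
E
```

```text
wrist mark_of seat [([0.4832, 0.2015, 0.0479], 0.67)]
wrist mark_of mark [([0.5226, 0.1948, 0.0483], 0.86)]
```

View pics/w3.png

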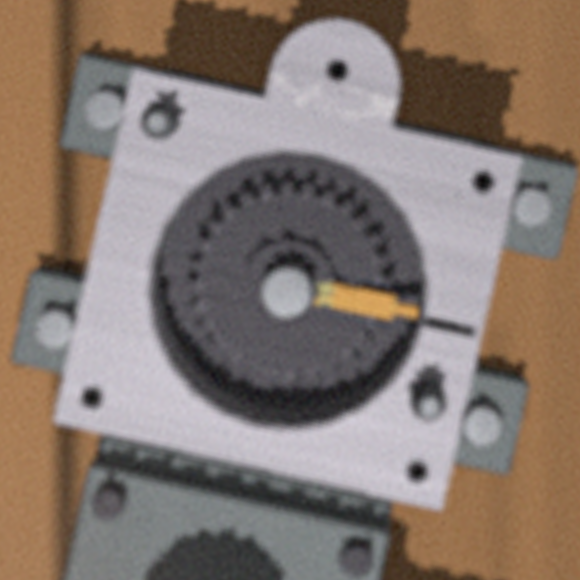

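The pointer (320,293)→(418,313) is collinear with the line (422,320)→(473,331) to within about 1°. Rim corners give seat (0.4832, 0.2012), yaw -12.5°. On to the cover.

{"name": "move_arm", "arguments": {"increments": [[[-1,0,-0.045,0,0],[-1,0,-0.045,0,0],[-1,0,-0.045,0,0],[-1,0,-0.045,0,0],[-1,0,-0.045,0,0],[-1,0,-0.045,0,0],[-1,0,-0.045,0,0],[-1,0,-0.038,0,0]]]}}

```text
t: 7.5
tcp_pos: [0.4866, -0.1525, 0.2638]
tool_rot: [0.779, 0.627, -0.0, 0.0]
force: [-0.1, 0.3, 1.0]
finger_gap: 1.001
gripper_force: 0.0
```

{"name": "move_arm", "arguments": {"increments": [[[-1,0,0,0,0],[-1,0,0,0,0]]]}}

```text
t: 7.7
tcp_pos: [0.4865, -0.1506, 0.2635]
tool_rot: [0.779, 0.626, 0.0, -0.001]
force: [0.7, 0.0, -0.4]
finger_gap: 1.001
gripper_force: 0.0
```

```bash
python3 - <<'E'
from h import *
M,w=wcam(); np.savez('w3.npz',M=M,img=w['img'])
show(['cover_grip','cover_face'],'wrist','mark_of')
cv2.imwrite('pics/w4.png',ortho(M,w,(.488,-.182),.08,.012,580))
print(manip.sense()['tcp_pos'],manip.sense()['tool_rot'])
E
```

```text
wrist mark_of cover_grip [([0.4893, -0.179, 0.0275], 0.73), ([0.4918, -0.372, 0.0294], 0.63)]
wrist mark_of cover_face [([0.4892, -0.3681, -0.0036], 0.81)]
[ 0.48653434 -0.14853197  0.26372152] [ 7.78279844e-01  6.27917304e-01 -3.76352617e-05 -5.86145480e-04]
```

View pics/w4.png

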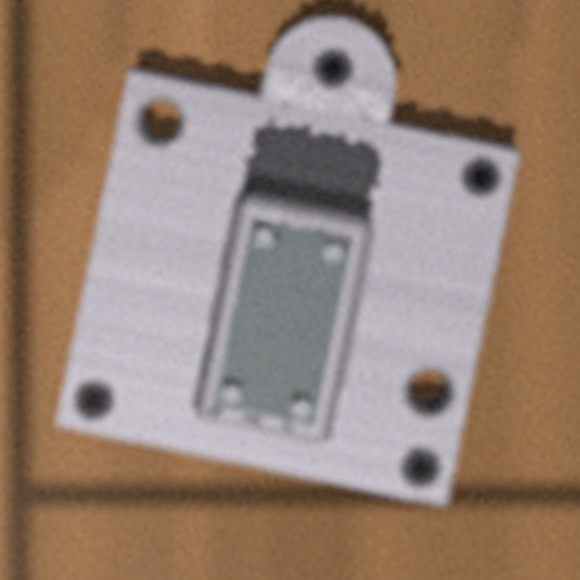

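The picture shows the right cover: dowel holes at (160,122) and (428,390), nose at (333,45), corners mean (288,288) → centre (0.4876, -0.1816), yaw -11.8°. I'll descend and grip.

{"name": "move_arm", "arguments": {"increments": [[[-1,0.001,-0.032,-0.03,0.4],[-1,0,0,-0.045,0],[-1,0,0,-0.045,0],[-1,0,0,-0.045,0],[-1,0,0,-0.04,0],[-1,0,0,-0.03,0],[-1,0,0,-0.017,0],[-1,0,0,0,0]]]}}

```text
t: 8.65
tcp_pos: [0.4867, -0.1795, 0.0098]
tool_rot: [0.776, 0.631, -0.001, -0.003]
force: [-0.2, 0.1, 0.0]
finger_gap: 1.0
gripper_force: 0.0
```

{"name": "move_arm", "arguments": {"increments": [[[0,0,0,0,0],[0.3,0,0,0,0],[1,0,0,0,0],[1,0,0,0,0],[1,0,0,0,0],[1,0,0,0,0],[1,0,0,0,0]]], "newtons": 90}}

```text
t: 9.35
tcp_pos: [0.4886, -0.1821, 0.0135]
tool_rot: [0.776, 0.63, 0.0, 0.001]
force: [0.1, 1.0, 6.0]
finger_gap: 0.405
gripper_force: 91.4
```

{"name": "move_arm", "arguments": {"increments": [[[1,0,0,0.02,0],[1,0,0,0.04,0],[1,0,0,0.045,0],[1,0,0,0.045,0],[1,0,0.02,0.02,0],[1,0,0.04,0,0],[1,0,0.045,0,0],[1,0,0.045,0,0]]]}}

```text
t: 10.15
tcp_pos: [0.4871, -0.0306, 0.1825]
tool_rot: [0.777, 0.629, 0.0, 0.0]
force: [1.3, 0.1, -4.0]
finger_gap: 0.406
gripper_force: 91.1
```

{"name": "move_arm", "arguments": {"increments": [[[1,0,0.045,0,0],[1,0,0.045,0,0],[1,-0.002,0.045,0,-0.7],[1,-0.002,0.045,0,0],[1,0,0.035,0,0],[1,0,0.018,0,0],[1,0,0,0,0],[1,0,0,0,0]]]}}

```text
t: 10.95
tcp_pos: [0.4831, 0.2011, 0.1819]
tool_rot: [0.78, 0.626, -0.001, 0.0]
force: [0.4, 0.7, -3.4]
finger_gap: 0.408
gripper_force: 91.1
```

```bash
python3 - <<'E'
from h import *
M,w=wcam(); np.savez('w5.npz',M=M,img=w['img'])
s=manip.sense(); print(s)
show(['cover_grip','cover_face','seat'],'wrist','mark_of')
a=snap('scene','s6.png'); show(['cover_grip','cover_face'],'scene','mark_of')
cv2.imwrite('pics/w6.png',np.hstack([cv2.resize(w['img'],(400,300)),cv2.resize(a['img'][200:380,360:600],(400,300))])[:,:,::-1])
E
```

```text
{'t': 11.0, 'q': array([ 1.79822294e-01,  4.60916861e-01,  1.73725106e+00, -5.98165038e-04,
        9.44433450e-01,  3.99786585e-01]), 'qd': array([-0.0199433 , -0.00014382, -0.00115812,  0.00257805, -0.00274279,
        0.00046019]), 'tau': array([ 6.30897023e-01, -3.91327429e+01, -1.49482486e+01,  5.37215173e-02,
       -1.09575537e-02, -3.05713247e-04]), 'tcp_pos': array([0.48328364, 0.20052719, 0.18183189]), 'tool_rot': array([ 7.80337089e-01,  6.25358869e-01, -5.58864770e-04, -2.67739436e-05]), 'force': array([ 0.45520779, -0.81417485, -3.5843841 ]), 'ft_torque': array([-0.07608157, -0.01474156,  0.03214773]), 'gripper_force': 91.09782814979553, 'finger_gap': 0.4087825017888151}
wrist mark_of cover_grip [([0.4836, 0.2009, 0.1979], 0.91)]
wrist mark_of cover_face []
wrist mark_of seat []
scene mark_of cover_grip [([0.4864, 0.2014, 0.1986], 0.8), ([0.4863, -0.3698, 0.0283], 0.78), ([0.745, 0.0765, 0.0006], 0.3)]
scene mark_of cover_face [([0.4927, -0.3685, -0.0024], 0.91), ([0.4842, 0.2017, 0.1675], 0.76)]
```

View pics/w6.png

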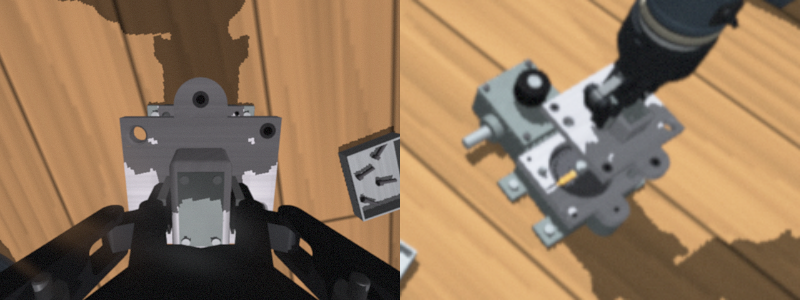

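The cover hangs level, with its nose hole at wrist px (320,158) and front corners at (192,187) and (450,187). I'll compute the in-hand pose from these.

```bash
python3 - <<'E'
from h import *
d=np.load('w5.npz'); w=dict(fx=338.99,fy=338.99,cx=320.94,cy=241.11)
g=cv2.cvtColor(d['img'],cv2.COLOR_RGB2GRAY)
M=d['M']; z=.1804
y=np.deg2rad(-12.5)
for n,uv,c in [('hole',(320,158),(0,.062)),('L',(192.5,187),(-.055,.05)),('R',(450,187),(.055,.05))]:
    p=pix2w(M,w,uv,z)[:2]
    Rm=np.array([[np.cos(y),-np.sin(y)],[np.sin(y),np.cos(y)]])
    print(n,p.round(4),'centre',(p-Rm@c).round(4))
pl=pix2w(M,w,(192.5,187),z);pr=pix2w(M,w,(450,187),z); v=pr-pl; print(np.rad2deg(np.arctan2(v[1],v[0])),np.linalg.norm(v[:2]))
E
```

```text
hole [0.4963 0.2623] centre [0.4829 0.2018]
L [0.4412 0.2624] centre [0.484  0.2017]
R [0.5472 0.2388] centre [0.4827 0.2019]
-12.527645974465443 0.1086480845754802
```

The cover's centre is within 0.6 mm of the seat and its yaw matches. Lowering.

{"name": "move_arm", "arguments": {"increments": [[[1,0,-0.0005,-0.04,0],[1,0,0,-0.04,0],[1,0,0,-0.018,0],[1,0,0,0,0],[1,0,0,-0.005,0],[1,0,0,-0.003,0],[1,0,0,-0.003,0],[1,0,0,0,0]]]}}

```text
t: 12.1
tcp_pos: [0.4843, 0.2007, 0.0734]
tool_rot: [0.78, 0.625, 0.001, 0.0]
force: [-0.9, -1.2, -2.8]
finger_gap: 0.405
gripper_force: 90.7
```

{"name": "move_arm", "arguments": {"increments": [[[1,0,0,-0.002,0],[1,0,0,-0.002,0],[1,0,0,0,0]]]}}

```text
t: 12.4
tcp_pos: [0.4836, 0.2007, 0.0688]
tool_rot: [0.78, 0.625, -0.0, -0.0]
force: [-0.3, -0.2, -3.5]
finger_gap: 0.406
gripper_force: 91.1
```

{"name": "move_arm", "arguments": {"increments": [[[1,0,0,-0.002,0],[1,0,0,-0.002,0],[1,0,0,-0.002,0],[1,0,0,0,0],[1,0,0,0,0]]]}}

```text
t: 12.9
tcp_pos: [0.4837, 0.2007, 0.0639]
tool_rot: [0.78, 0.625, -0.0, -0.0]
force: [-2.5, 0.5, 6.7]
finger_gap: 0.405
gripper_force: 92.2
```

{"name": "move_arm", "arguments": {"increments": [[[1,0,0,-0.0015,0],[1,0,0,-0.0015,0],[1,0,0,0,0],[1,0,0,0,0],[1,0,0,0,0]]]}}

```text
t: 13.4
tcp_pos: [0.4836, 0.2007, 0.0634]
tool_rot: [0.78, 0.625, 0.0, 0.0]
force: [-6.8, -1.0, 27.0]
finger_gap: 0.414
gripper_force: 94.8
```

```bash
python3 - <<'E'
from h import *
a=snap('scene'); show(['cover_grip'],'scene','mark_of'); b=snap('side'); show(['cover_grip'],'side','mark_of')
cv2.imwrite('pics/fin.png',np.hstack([cv2.resize(a['img'][220:370,380:540],(400,375)),cv2.resize(b['img'][120:255,150:300],(400,375))])[:,:,::-1])
s=manip.sense(); print(s['force'],s['ft_torque'],s['tcp_pos'],s['tool_rot'])
E
```

```text
scene mark_of cover_grip [([0.4828, 0.1993, 0.0797], 0.91), ([0.4868, -0.3706, 0.0289], 0.85), ([0.4606, 0.1026, 0.0851], 0.69), ([0.5234, 0.1903, 0.0531], 0.48)]
side mark_of cover_grip [([0.4889, -0.3674, 0.0279], 0.9), ([0.4862, 0.2049, 0.0791], 0.69)]
[-7.05967357 -1.88267698 27.06439094] [-0.33528259  1.07425844 -0.10977487] [0.48364435 0.20074756 0.06341144] [7.80387823e-01 6.25295552e-01 4.89456328e-04 2.80374090e-04]
```

View pics/fin.png

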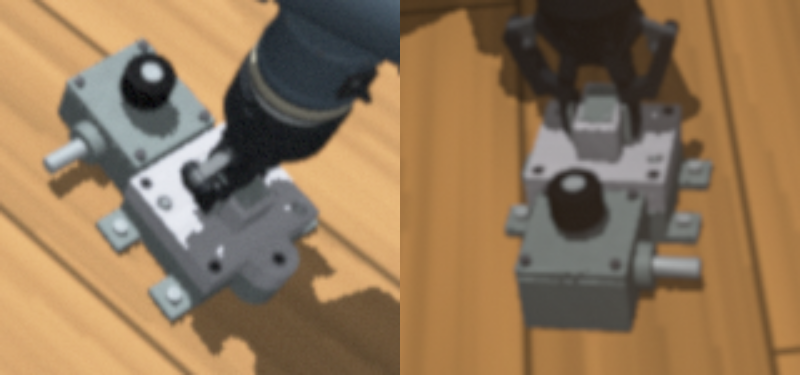

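The cover sits flush on the rim, with its nose over the gearcase nose at (270,270) and the dowel tip showing in its hole at (165,202). The arm is still pressing with 27 N, so I'm handing in.

```bash
python3 -c "
from station import manip
print(manip.sign_off())"
```

```text
the job is handed in; nothing more can be done
None
```

The job is handed in, though `sign_off` returned no verdict: the pointer looked in line with the index line (within about 1°) before the cover went on, the cover sits flush on both dowels held down with about 27 N, and the arm went nowhere near the bottle, spanner or tray.

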